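# Hook the short display arm into the slotted stand

### The job

On the tasting-room table, pick up the short two-clawed display arm, hook both its claws into the upper pair of slots of the slotted stand from the front, and press it down until it is fully home and locked. Let go so that it hangs there by itself, and leave the long one-clawed arm where it stands.

Things in the scene. Friction and masses are not known exactly. Their poses are not given: they have to be found in the camera images.
- short_arm_mid (a point): Short loose steel display arm, 180 g, upright: bar 12 thick (y), 48 high, 135 long; at its +x end a back plate 100 wide, 60 high. Behind it (+x) two claws 18 long, 14 wide, at y +-35: shank 48-58 above the arm's underside, tooth down to 30, mouth 12 to 9 mm. Point = grip: mid-bar, 24 above the underside, 80 before the plate's rear face. x to claws, z up. At its -x end a 30 wide lip, 60 high.
- slots (a point): Fixed slotted stand: grey panel 150 wide, 6 thick, 202 high. Two pairs of slots, 40 wide, 48 high, centres at y +-35; upper pair 140-188 mm above the table, lower 40-88. Point: on the front face, midway between the upper slots, 164 up. x into the panel, z up. Grip point rel. to it: 20 below with claws mid-slot; fully home 80 in front, 48 below (shanks on the slots' lower edges, plate on the face).
- lock (a joint): Lock bar across the back of the panel just below the upper slots; the claws' teeth push it down as the arm goes home. Value in m: 0 up (unlocked, start), about 0.010 with the arm fully home, stop at 0.014. Friction of about 5 N holds it, more than the arm's weight, so press the arm down over the last 10 mm; it stays where pushed.
- long_arm_mid (a point): Long display arm, same steel, loose, standing near the short one; not to be used. Bar 215 mm long, back plate 60 mm wide, one claw in the middle. Point: on its bar, 24 mm above its underside, 80 mm in front of the plate's rear face; axes as for the short arm.

How it is judged:
At the end, for the whole second after the job is handed in: The short arm hangs at rest by both claws in the upper slots: its gripping point 68 to 95 mm in front of the slots point, within 18 mm of its middle sideways, and 41 to 60 mm below it; upright within 0.17 rad and square to the panel within 0.2 rad; the lock bar pushed down more than 6 mm (x of short_arm_mid in the frame of slots between -0.095 and -0.068 m and y of short_arm_mid in the frame of slots between -0.018 and 0.018 m and z of short_arm_mid in the frame of slots between -0.06 and -0.041 m and value of joint lock above 0.006 m and angle between short_arm_mid's own z axis and vertical below 0.17 rad and angle between the x axis of short_arm_mid and the x axis of slots, either way round below 0.2 rad and linear speed of short_arm below 0.03 m/s); the robot touches nothing.
It fails at once if the long arm is moved more than 40 mm (distance of long_arm_mid from where it was at the start of the episode above 0.04 m).
It also fails if it takes over 38 s, if anything falls off the work surface, if the arm or the gripper's body presses on something with over 40 N, if the wrist force passes 120 N, or if a joint passes its speed limit or range.

### The arm

A 6-joint arm with a two-finger parallel gripper is mounted at the origin on the work surface. World frame = base frame: x ahead of the robot, y to its left, z up, the work surface at z = 0. Lengths are in m, angles in rad, forces in N, time in s.
With the tool pointing down it reaches from about 0.275 to 0.725 m from the base axis. Payload 5.6 kg.
Tool frame: the origin (TCP) lies midway between the tips of the shut fingers; the grasp point (between the pads) lies 19 mm behind it; z points along the fingers, y is the direction in which the jaws open and shut (so a half turn about z gives the same grasp; the last joint's range is limited). The gripper opens to 85 mm and grips with 20 to 120 N. Pads are 22 mm wide; open, the fingers measure 114 mm over their backs; the gripper's body (76 mm by 85 mm) begins 54 mm behind the grasp point. The pads swing forward as they close: fully open they stand 13 mm farther back than shut.
Start: joints at [1.421, 0.255, 0.108, 0, -1.424, -0.285], TCP at [0.232, 0.499, 0.231] pointing down, gripper open.
Joint ranges: [-2.95, 2.95], [-1.21, 1.97], [-1.09, 1.5], [-2.87, 1.71], [-2.94, -0.07], [-3.05, 3.05]. Speed limits (rad/s): [2.57, 2.57, 3.14, 3.14, 3.14, 3.14].

### API

Orientations are given as a 3x3 rotation matrix whose columns are the frame's x, y, z axes.
In Python, from workcell import readout, read_camera, order gives the robot as it stands.
- The arm moves only by the shell command python3 -m jog 'ROWS'. ROWS is JSON, a list of rows, each an object with "rotation": the turn, a rotation vector about the world's x, y, z in degrees, a list of three; "translation": the shift along the world's x, y, z in mm, a list of three; "fingers": the finger opening in mm, from 0 to 85.4. A call has 1 to 5 rows; each row is the pose to reach, as a shift and turn from the pose measured when the call began; what a row does not reach only later rows make up. A row lasts 1/8 s, in which the tool goes at most 62.5 mm and 10.7 degrees, less where a joint would pass 70% of its speed; a pose out of reach is approached as far as the arm can. A call with a gripper value outside its range is refused whole. The fingers move at their own pace and stop on an object; the grip force is fixed at half the most. Time passes only in rows, so rows that repeat a pose let the fingers close. It gives the time, the measured TCP pose, the force and the opening at its end, in the units of the state.
- readout.state(): the state, without advancing time (a new reading comes with each control period).
- read_camera(name): name is "side" or "top" or "wrist"; returns a dict with "pixels" (400x640x3 uint8, red, green, blue), "camera_matrix" (3x3 intrinsics, pixels), "world_from_camera" (4x4, takes a point from camera to world coordinates). Camera axes: x right, y down, z forward; pixel columns grow to the right and rows downward; lengths in m; the calibration is good to about 2 mm. A picture is of the moment at which its call begins. There is no depth.
- order.job_done(): hands the job in, once; it reports no verdict.
The state is a dict: "t": time; "joint_positions": joint angles; "joint_vel": joint speeds; "effort": joint torques, N m; "ee_pos": TCP position; "orientation": TCP orientation; "ft_force": force on the tool from outside, world axes, zero at the start; "moment": the same for the moment, N m; "gripper_width": finger opening in m.
Only numpy, scipy, OpenCV 4.12 (cv2) and the standard library are available. Lean on these libraries where they do the work, as an engineer would, in place of code of your own. Each camera call takes 0.05 s, during which the arm holds its last target.

## Working session

There is one attempt and no reset: what is moved stays moved. The work goes in short steps, Python scripts to look and compute and a shell command to move; the robot and the scene stay as the last step left them, time stands still between calls to the robot, and variables do not carry over. Pictures are saved under pics/ and viewed, and the job is handed in when it is done.

```bash
mkdir -p pics; ls; python3 - <<'E'
from workcell import readout, read_camera
import cv2
s=readout.state(); print({k:s[k] for k in('t','ee_pos','orientation','gripper_width','ft_force')})
for n in('side','top','wrist'):
    c=read_camera(n); cv2.imwrite(f'pics/{n}0.png',c['pixels'][:,:,::-1]); print(n,c['camera_matrix'],c['world_from_camera'].round(3))
E
```

```text
pics
{'t': 0.0, 'ee_pos': array([0.23144337, 0.4983986 , 0.23042423]), 'orientation': array([[ 9.06905763e-01, -4.21332953e-01, -6.92760963e-04],
       [-4.21333513e-01, -9.06904160e-01, -1.70763714e-03],
       [ 9.12159984e-05,  1.84054937e-03, -9.99998302e-01]]), 'gripper_width': 0.08521986905608249, 'ft_force': array([0.25677108, 0.08871787, 0.06239898])}
side [[438.90210665   0.         318.79735236]
 [  0.         438.90210665 203.58529042]
 [  0.           0.           1.        ]] [[ 0.721 -0.418  0.553  0.061]
 [-0.693 -0.419  0.587 -0.45 ]
 [-0.013 -0.806 -0.591  0.628]
 [ 0.     0.     0.     1.   ]]
top [[433.17584578   0.         315.8595937 ]
 [  0.         433.17584578 200.72004977]
 [  0.           0.           1.        ]] [[-0.011 -0.996  0.085  0.481]
 [-1.     0.009 -0.027  0.063]
 [ 0.026 -0.085 -0.996  0.913]
 [ 0.     0.     0.     1.   ]]
wrist [[283.68576199   0.         320.00072014]
 [  0.         283.68576199 201.4392405 ]
 [  0.           0.           1.        ]] [[-0.421 -0.875 -0.24   0.292]
 [-0.907  0.407  0.11   0.47 ]
 [ 0.001  0.264 -0.965  0.374]
 [ 0.     0.     0.     1.   ]]
```

View pics/side0.png

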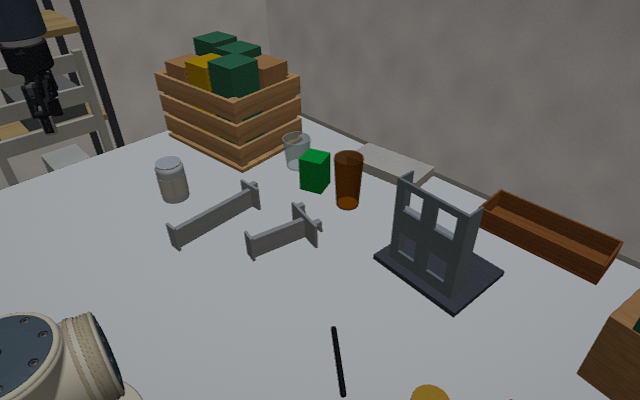

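View pics/top0.png

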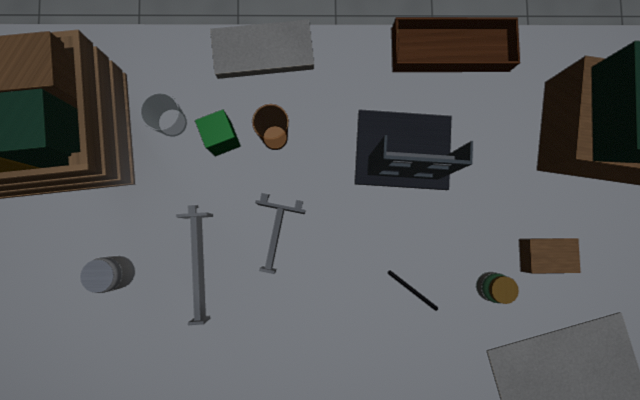

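View pics/wrist0.png

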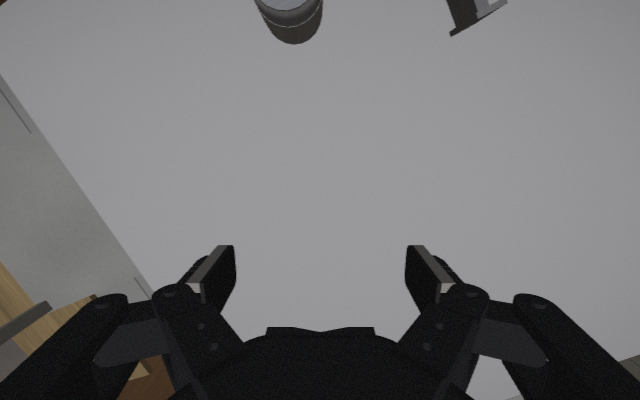

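The top view shows the short arm with its plate at about (280,207) and its lip at (268,270). The long arm is at about (198,265), and the stand is on a dark base at about (405,150). I'll zoom in to measure.

```bash
python3 - <<'E'
import cv2
t=cv2.imread('pics/top0.png'); s=cv2.imread('pics/side0.png')
a=cv2.resize(t[180:290,230:330],None,fx=5.4,fy=5.4,interpolation=cv2.INTER_CUBIC)
cv2.imwrite('pics/ta.png',a)
cv2.imwrite('pics/tb.png',cv2.resize(t[100:200,345:485],None,fx=5.5,fy=5.5,interpolation=cv2.INTER_CUBIC))
cv2.imwrite('pics/sb.png',cv2.resize(s[165:315,365:510],None,fx=4,fy=4,interpolation=cv2.INTER_CUBIC))
E
```

```text
(no output)
```

View pics/ta.png

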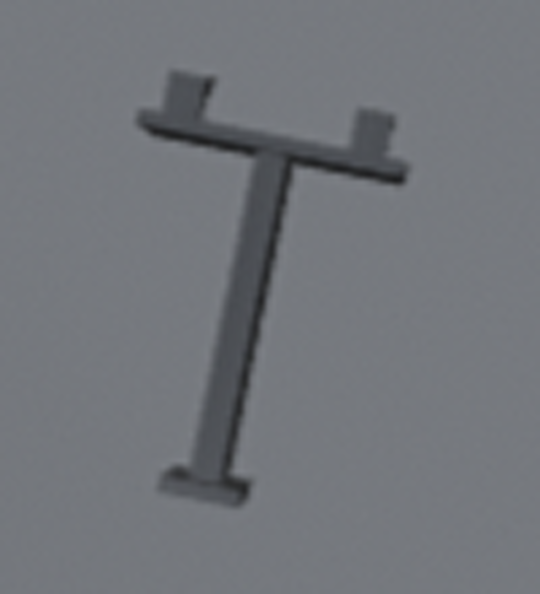

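View pics/tb.png

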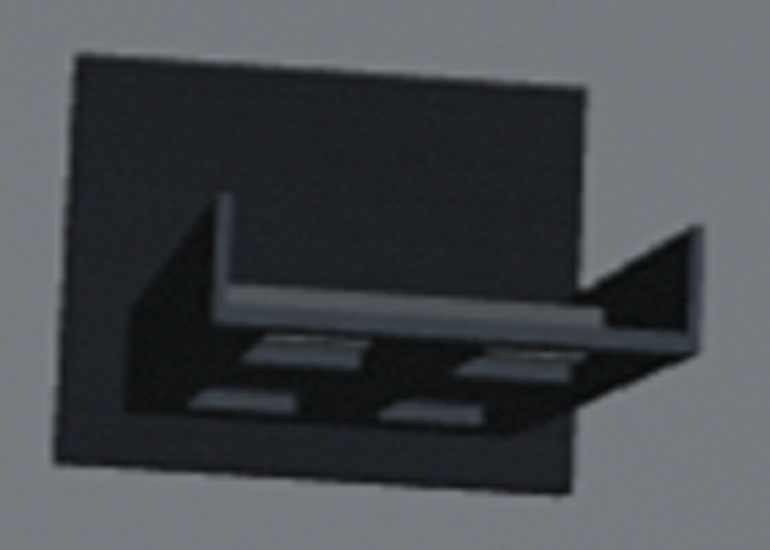

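View pics/sb.png

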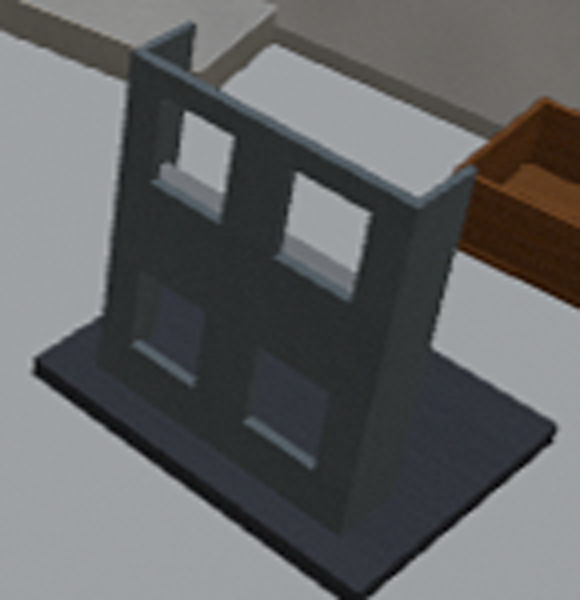

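```bash
cat > h.py <<'E'
import numpy as np, cv2
from workcell import readout, read_camera
def ray(c,p):
    K=c['camera_matrix'];T=c['world_from_camera']
    d=T[:3,:3]@np.linalg.solve(K,[p[0],p[1],1.]); return T[:3,3],d
def plane(c,p,z):
    o,d=ray(c,p); return o+d*(z-o[2])/d[2]
def tri(c1,p1,c2,p2):
    A=[];b=[]
    for c,p in((c1,p1),(c2,p2)):
        o,d=ray(c,p);d=d/np.linalg.norm(d);M=np.eye(3)-np.outer(d,d);A.append(M);b.append(M@o)
    x=np.linalg.lstsq(np.vstack(A),np.hstack(b),rcond=None)[0]
    return x
def un(p,f,o): return ((p[0]+.5)/f-.5+o[0],(p[1]+.5)/f-.5+o[1])
def proj(c,X):
    T=np.linalg.inv(c['world_from_camera']);q=c['camera_matrix']@(T[:3,:3]@X+T[:3,3]);return q[:2]/q[2]
E
python3 - <<'E'
from h import *
np.set_printoptions(precision=4,suppress=True)
t=read_camera('top');s=read_camera('side')
A=lambda p:un(p,5.4,(230,180)); B=lambda p:un(p,5.5,(345,100)); S=lambda p:un(p,4,(365,165))
for n,p,z in [('barL0',(253,155),.048),('barL1',(192,475),.048),('barR0',(292,160),.048),('barR1',(228,478),.048),
 ('plRL',(140,108),.06),('plRR',(410,160),.06),('plFL',(138,122),.06),('plFR',(405,172),.06),('lipL',(160,488),.06),('lipR',(241,505),.06),
 ('clawLtip',(170,70),.058),('clawLtip2',(214,77),.058),('clawRtip',(358,107),.058),('clawRtip2',(395,115),.058)]:
    print(n,plane(t,A(p),z))
for n,p,z in [('panTopL',(212,322),.202),('panTopR',(698,350),.202),('baseBL',(127,410),.012),('baseBR',(512,436),.012),('fL',(55,463),.012),('fR',(572,495),.012),('bL',(77,53),.012),('bR',(587,88),.012)]:
    print(n,plane(t,B(p),z))
print('side')
for n,p,z in [('panTopL',(135,55),.202),('panTopR',(415,208),.202),('s1',(152,182),.14),('s1r',(222,220),.14),('s2',(276,256),.14),('s2r',(350,299),.14),('u1l',(163,100),.188),('u1r',(236,134),.188),('u2l',(298,172),.188),('u2r',(372,212),.188)]:
    print(n,plane(s,S(p),z))
print('tri',tri(t,B((212,322)),s,S((135,55))),tri(t,B((698,350)),s,S((415,208))))
E
```

```text
barL0 [0.5402 0.1181 0.048 ]
barL1 [0.4232 0.1407 0.048 ]
barR0 [0.5382 0.1037 0.048 ]
barR1 [0.4219 0.1276 0.048 ]
plRL [0.5569 0.1584 0.06  ]
plRR [0.537  0.0601 0.06  ]
plFL [0.5518 0.1592 0.06  ]
plFR [0.5326 0.062  0.06  ]
lipL [0.4195 0.1511 0.06  ]
lipR [0.4131 0.1221 0.06  ]
clawLtip [0.571  0.1477 0.058 ]
clawLtip2 [0.5683 0.1316 0.058 ]
clawRtip [0.5568 0.079  0.058 ]
clawRtip2 [0.5537 0.0654 0.058 ]
panTopL [ 0.6119 -0.0698  0.202 ]
panTopR [ 0.6024 -0.2184  0.202 ]
baseBL [ 0.613  -0.0716  0.012 ]
baseBR [ 0.6019 -0.2199  0.012 ]
fL [ 0.5928 -0.0436  0.012 ]
fR [ 0.5789 -0.2423  0.012 ]
bL [ 0.7529 -0.0552  0.012 ]
bR [ 0.7383 -0.2542  0.012 ]
side
panTopL [ 0.6112 -0.0726  0.202 ]
panTopR [ 0.6009 -0.2177  0.202 ]
s1 [ 0.6118 -0.0892  0.14  ]
s1r [ 0.6113 -0.1283  0.14  ]
s2 [ 0.6071 -0.1596  0.14  ]
s2r [ 0.6052 -0.1976  0.14  ]
u1l [ 0.609  -0.0914  0.188 ]
u1r [ 0.6103 -0.1291  0.188 ]
u2l [ 0.606  -0.1632  0.188 ]
u2r [ 0.6041 -0.1993  0.188 ]
tri [ 0.6128 -0.0707  0.2002] [ 0.602  -0.2179  0.2017]
```

The stand measurements from both views agree within about 2 mm. The slots point is at about (0.607, -0.145, 0.164) with yaw about -4°. The short arm has yaw about -11.4°, with its plate's rear face at about (0.547, 0.109). I'll grip 65 mm before the rear face, near (0.483, 0.122). First I go above it.

```bash
python3 -m jog '[{"rotation":[0,0,5],"translation":[50,-75,-10],"fingers":85},{"rotation":[0,0,10],"translation":[90,-125,-25],"fingers":85},{"rotation":[0,0,13.5],"translation":[125,-185,-40],"fingers":85},{"rotation":[0,0,13.5],"translation":[155,-235,-50],"fingers":85},{"rotation":[0,0,13.5],"translation":[190,-285,-60],"fingers":85}]'; python3 - <<'E'
from h import *
s=readout.state();g=np.array([.4833,.1222,.12]);print(g-s['ee_pos'],np.degrees(np.arctan2(s['orientation'][1,0],s['orientation'][0,0])))
E
```

```text
t: 0.88
ee_pos: [0.4026, 0.2412, 0.1768]
orientation: [[0.98, -0.197, 0.0], [-0.197, -0.98, -0.001], [0.0, 0.001, -1.0]]
ft_force: [1.3, 0.6, 0.4]
gripper_width: 0.0848
[ 0.08069336 -0.11895205 -0.05675446] -11.380766496094685
```

```bash
python3 -m jog '[{"rotation":[0,0,0],"translation":[30,-45,-20],"fingers":85},{"rotation":[0,0,0],"translation":[60,-89,-40],"fingers":85},{"rotation":[0,0,0],"translation":[81,-119,-57],"fingers":85},{"rotation":[0,0,0],"translation":[81,-119,-57],"fingers":85},{"rotation":[0,0,0],"translation":[81,-119,-57],"fingers":85}]'; python3 - <<'E'
from h import *
c=read_camera('wrist');cv2.imwrite('pics/w1.png',c['pixels'][:,:,::-1])
for n,X in [('grip65',(.4833,.1222,.048)),('plateRearL',(.5569,.1584,.06)),('plateRearR',(.537,.0601,.06))]: print(n,proj(c,np.array(X)))
c=read_camera('side');cv2.imwrite('pics/s1.png',c['pixels'][:,:,::-1])
E
```

```text
t: 1.5
ee_pos: [0.4837, 0.1223, 0.1199]
orientation: [[0.98, -0.198, 0.0], [-0.198, -0.98, -0.0], [0.0, 0.0, -1.0]]
ft_force: [-0.9, 1.0, -0.2]
gripper_width: 0.0849
grip65 [319.92117911 211.68146084]
plateRearL [247.82650936 127.37981501]
plateRearR [392.33571578 127.51477416]
```

View pics/w1.png

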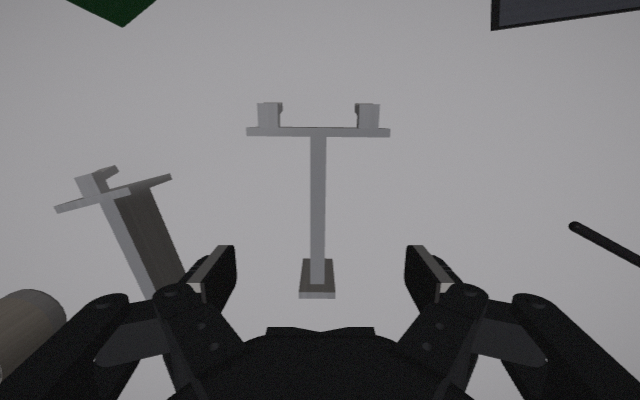

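View pics/s1.png

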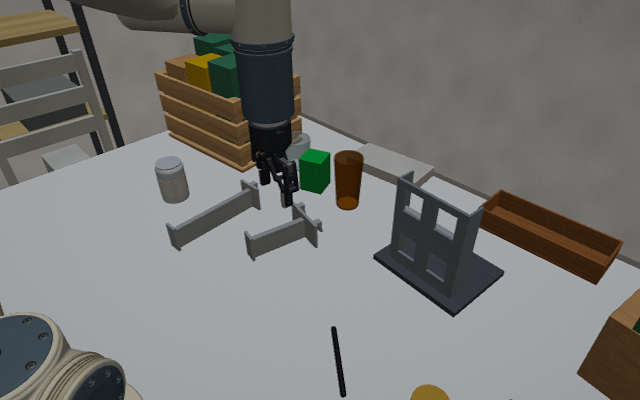

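The wrist view shows the bar centred at column 318 (predicted 320) and the plate level at row about 130 (predicted 127.5), so the grasp pose is right. The long arm is over 60 mm clear of the finger. Next I descend and grip.

```bash
python3 -m jog '[{"rotation":[0,0,0],"translation":[0,0,-45],"fingers":85},{"rotation":[0,0,0],"translation":[0,0,-85],"fingers":85},{"rotation":[0,0,0],"translation":[0,0,-109],"fingers":85},{"rotation":[0,0,0],"translation":[0,0,-109],"fingers":60},{"rotation":[0,0,0],"translation":[0,0,-109],"fingers":30}]' && python3 -m jog '[{"rotation":[0,0,0],"translation":[0,0,0],"fingers":5},{"rotation":[0,0,0],"translation":[0,0,0],"fingers":5},{"rotation":[0,0,0],"translation":[0,0,0],"fingers":5},{"rotation":[0,0,0],"translation":[0,0,0],"fingers":5},{"rotation":[0,0,0],"translation":[0,0,0],"fingers":5}]'
```

```text
t: 2.22
ee_pos: [0.4845, 0.124, 0.0128]
orientation: [[0.981, -0.195, 0.004], [-0.195, -0.981, 0.001], [0.003, -0.002, -1.0]]
ft_force: [0.1, 1.1, 0.8]
gripper_width: 0.0513
t: 2.85
ee_pos: [0.4854, 0.1245, 0.014]
orientation: [[0.981, -0.194, 0.006], [-0.194, -0.981, 0.002], [0.005, -0.003, -1.0]]
ft_force: [-1.4, 0.7, 6.7]
gripper_width: 0.0111
```

```bash
python3 -m jog '[{"rotation":[0,0,0],"translation":[0,0,15],"fingers":5},{"rotation":[0,0,0],"translation":[0,0,45],"fingers":5},{"rotation":[0,0,0],"translation":[0,0,85],"fingers":5},{"rotation":[0,0,0],"translation":[0,0,120],"fingers":5},{"rotation":[0,0,0],"translation":[0,0,120],"fingers":5}]';python3 - <<'E'
from h import *
for n in('wrist','side','top'):
    c=read_camera(n);cv2.imwrite(f'pics/{n}2.png',c['pixels'][:,:,::-1])
E
```

```text
t: 3.48
ee_pos: [0.4869, 0.1252, 0.1368]
orientation: [[0.981, -0.194, 0.011], [-0.194, -0.981, 0.005], [0.01, -0.007, -1.0]]
ft_force: [-0.1, -0.1, -1.5]
gripper_width: 0.0109
```

View pics/wrist2.png

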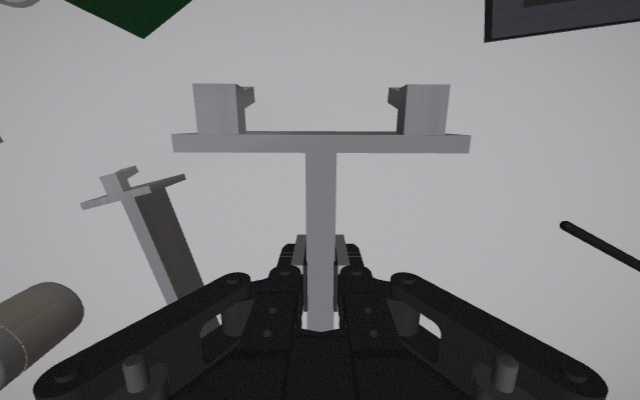

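View pics/side2.png

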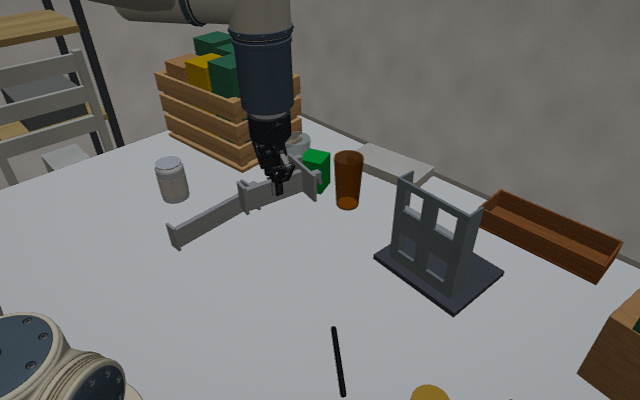

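```bash
cat > hand.py <<'E'
from h import *
np.set_printoptions(precision=4,suppress=True)
def corners(c,pl,pr,w):
    # two ends of an edge of known length w, assumed parallel to the image plane's row direction
    o,a=ray(c,pl);_,b=ray(c,pr);k=w/np.linalg.norm(a-b);return o+k*a,o+k*b
E
python3 - <<'E'
from hand import *
im=cv2.imread('pics/wrist2.png')
cv2.imwrite('pics/w2z.png',cv2.resize(im[75:165,165:480],None,fx=2.5,fy=2.5,interpolation=cv2.INTER_CUBIC))
g=cv2.cvtColor(im,cv2.COLOR_BGR2GRAY)
for x in(190,280,320,360,450): print(x,list(g[126:160,x]))
for y in(138,146): print(y,list(g[y,166:182]),list(g[y,460:476]))
E
```

```text
190 [np.uint8(171), np.uint8(172), np.uint8(172), np.uint8(174), np.uint8(173), np.uint8(172), np.uint8(171), np.uint8(101), np.uint8(119), np.uint8(128), np.uint8(129), np.uint8(129), np.uint8(128), np.uint8(129), np.uint8(128), np.uint8(128), np.uint8(128), np.uint8(129), np.uint8(129), np.uint8(129), np.uint8(128), np.uint8(129), np.uint8(127), np.uint8(127), np.uint8(129), np.uint8(130), np.uint8(152), np.uint8(174), np.uint8(172), np.uint8(174), np.uint8(172), np.uint8(173), np.uint8(173), np.uint8(173)]
280 [np.uint8(175), np.uint8(174), np.uint8(174), np.uint8(174), np.uint8(171), np.uint8(111), np.uint8(95), np.uint8(94), np.uint8(109), np.uint8(124), np.uint8(125), np.uint8(125), np.uint8(124), np.uint8(123), np.uint8(126), np.uint8(124), np.uint8(121), np.uint8(123), np.uint8(120), np.uint8(121), np.uint8(122), np.uint8(121), np.uint8(122), np.uint8(121), np.uint8(123), np.uint8(121), np.uint8(138), np.uint8(178), np.uint8(177), np.uint8(177), np.uint8(177), np.uint8(177), np.uint8(176), np.uint8(178)]
320 [np.uint8(175), np.uint8(177), np.uint8(177), np.uint8(176), np.uint
[... 1737 characters left out ...]
19), np.uint8(119), np.uint8(118), np.uint8(119), np.uint8(119), np.uint8(118), np.uint8(119), np.uint8(117), np.uint8(119), np.uint8(142), np.uint8(168), np.uint8(174), np.uint8(175), np.uint8(175), np.uint8(174)]
146 [np.uint8(173), np.uint8(173), np.uint8(173), np.uint8(175), np.uint8(172), np.uint8(173), np.uint8(157), np.uint8(136), np.uint8(129), np.uint8(130), np.uint8(130), np.uint8(128), np.uint8(130), np.uint8(130), np.uint8(128), np.uint8(127)] [np.uint8(120), np.uint8(118), np.uint8(119), np.uint8(118), np.uint8(118), np.uint8(118), np.uint8(119), np.uint8(116), np.uint8(119), np.uint8(141), np.uint8(169), np.uint8(175), np.uint8(176), np.uint8(175), np.uint8(175), np.uint8(175)]
```

View pics/w2z.png

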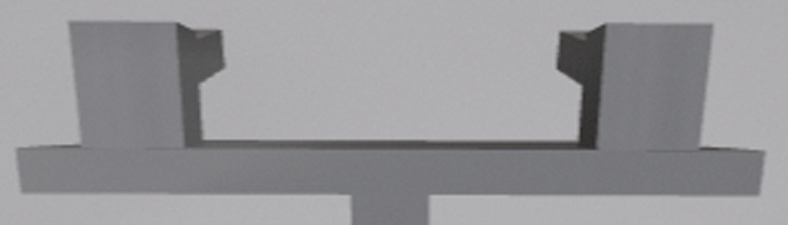

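```bash
cat >> hand.py <<'E'
def report(c,pl,pr,st):
    a,b=corners(c,pl,pr,.1);m=(a+b)/2;d=a-b
    R=st['orientation'];yaw=np.degrees(np.arctan2(-d[0],d[1]))
    print('rear-top mid',m,'in tool',R.T@(m-st['ee_pos']),'yaw',yaw,'roll',np.degrees(d[2]/.1))
    return m,yaw
E
python3 - <<'E'
from hand import *
c=read_camera('wrist');st=readout.state()
m,y=report(c,(171.3,133.8),(470.6,134.8),st)
print(c['world_from_camera'].round(4), st['ee_pos'])
f=corners(c,(173.2,151.7),(469,152.7),.1);print('front-top mid',(f[0]+f[1])/2)
# claw tips (top rear edges): claw rows y=84, cols
k=corners(c,(165+69/2.5,75+21/2.5),(165+712/2.5,75+23/2.5),.084);print('claw end top mid',(k[0]+k[1])/2)
E
```

```text
rear-top mid [0.5465 0.1112 0.1791] in tool [ 0.0637  0.0004 -0.0464] yaw -11.411961036519081 roll 0.07749995546409696
[[-0.1947 -0.9469 -0.2557  0.5496]
 [-0.9809  0.1874  0.053   0.1107]
 [-0.0022  0.2611 -0.9653  0.2765]
 [ 0.      0.      0.      1.    ]] [0.4843 0.124  0.1326]
front-top mid [0.5407 0.1123 0.1795]
claw end top mid [0.5622 0.108  0.177 ]
```

The arm sits level in the hand: the plate's rear top edge is 64 mm ahead of the TCP and 46 mm above it, with yaw -11.4°. Now I carry it to a point 40 mm in front of the panel, squared to it.

```bash
python3 -m jog '[{"rotation":[0,0,2],"translation":[0,-35,2],"fingers":5},{"rotation":[0,0,4],"translation":[5,-85,2],"fingers":5},{"rotation":[0,0,6],"translation":[10,-135,2],"fingers":5},{"rotation":[0,0,7.4],"translation":[15,-185,2],"fingers":5},{"rotation":[0,0,7.4],"translation":[20,-230,2],"fingers":5}]'; python3 - <<'E'
from hand import *
s=readout.state();ux=np.array([.9976,-.0698]);print(s['t'],np.array([.6075,-.1447])-.1037*ux-s['ee_pos'][:2],s['ee_pos'],s['orientation'])
E
```

```text
t: 4.3
ee_pos: [0.5034, -0.1076, 0.1332]
orientation: [[0.998, -0.067, 0.0], [-0.067, -0.998, 0.001], [-0.0, -0.001, -1.0]]
ft_force: [-0.0, -0.1, -2.1]
gripper_width: 0.0112
4.3 [ 0.0006 -0.0298] [ 0.5034 -0.1076  0.1332] [[ 0.9978 -0.0668  0.    ]
 [-0.0668 -0.9978  0.0013]
 [-0.     -0.0013 -1.    ]]
```

```bash
python3 -m jog '[{"rotation":[0,0,0],"translation":[0,-20,1],"fingers":5},{"rotation":[0,0,0],"translation":[0,-30,1],"fingers":5},{"rotation":[0,0,0],"translation":[0,-30,1],"fingers":5},{"rotation":[0,0,0],"translation":[0,-30,1],"fingers":5}]'; python3 - <<'E'
from hand import *
for n in('wrist','side','top'):
    c=read_camera(n);cv2.imwrite(f'pics/{n}3.png',c['pixels'][:,:,::-1])
print(readout.state()['ee_pos'])
i=cv2.imread('pics/side3.png')
cv2.imwrite('pics/s3z.png',cv2.resize(i[130:310,340:510],None,fx=3.3,fy=3.3,interpolation=cv2.INTER_CUBIC))
E
```

```text
t: 4.8
ee_pos: [0.5034, -0.1368, 0.134]
orientation: [[0.998, -0.066, -0.0], [-0.066, -0.998, 0.002], [-0.0, -0.002, -1.0]]
ft_force: [-0.5, -0.2, -2.0]
gripper_width: 0.0109
[ 0.5035 -0.1368  0.1343]
```

View pics/wrist3.png

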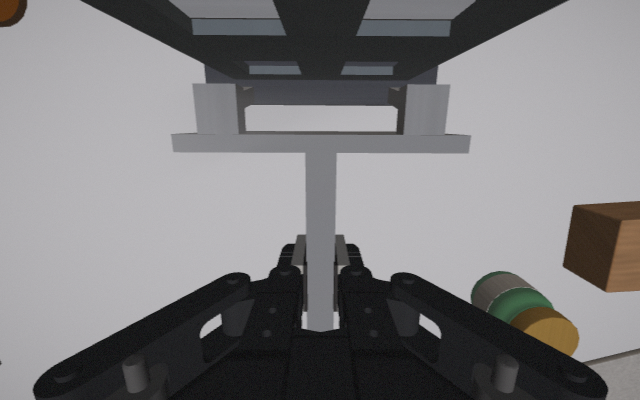

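View pics/s3z.png

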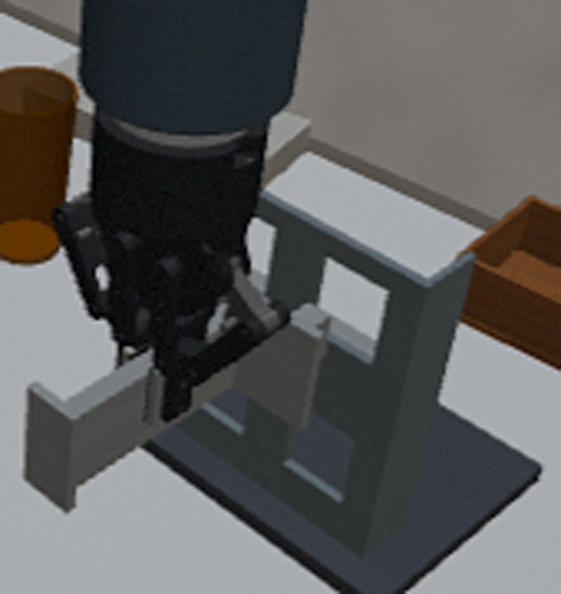

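The wrist view shows the slot sills at columns 192–284 and 362–450 (mid 321) and the claws at 194–448 (mid 321), so they line up sideways. I insert straight along the panel normal.

```bash
python3 -m jog '[{"rotation":[0,0,0],"translation":[10,-1,0],"fingers":5},{"rotation":[0,0,0],"translation":[20,-1,0],"fingers":5},{"rotation":[0,0,0],"translation":[30,-2,0],"fingers":5},{"rotation":[0,0,0],"translation":[36,-2.5,0],"fingers":5},{"rotation":[0,0,0],"translation":[36,-2.5,0],"fingers":5}]'; python3 - <<'E'
from hand import *
for n in('wrist','side'):
    c=read_camera(n);cv2.imwrite(f'pics/{n}4.png',c['pixels'][:,:,::-1])
print(readout.state()['ee_pos'],readout.state()['ft_force'])
i=cv2.imread('pics/side4.png')
cv2.imwrite('pics/s4z.png',cv2.resize(i[130:310,340:510],None,fx=3.3,fy=3.3,interpolation=cv2.INTER_CUBIC))
E
```

```text
t: 5.58
ee_pos: [0.5399, -0.1394, 0.134]
orientation: [[0.998, -0.066, -0.0], [-0.066, -0.998, 0.001], [-0.0, -0.001, -1.0]]
ft_force: [-0.1, 0.5, -2.7]
gripper_width: 0.0111
[ 0.5393 -0.1394  0.1341] [ 0.4197  0.3056 -2.7665]
```

View pics/wrist4.png

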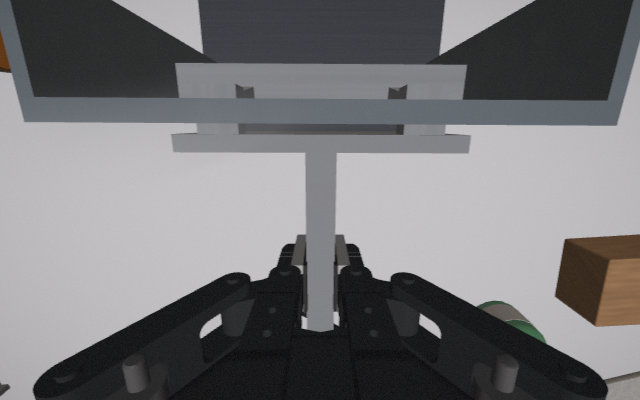

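View pics/s4z.png

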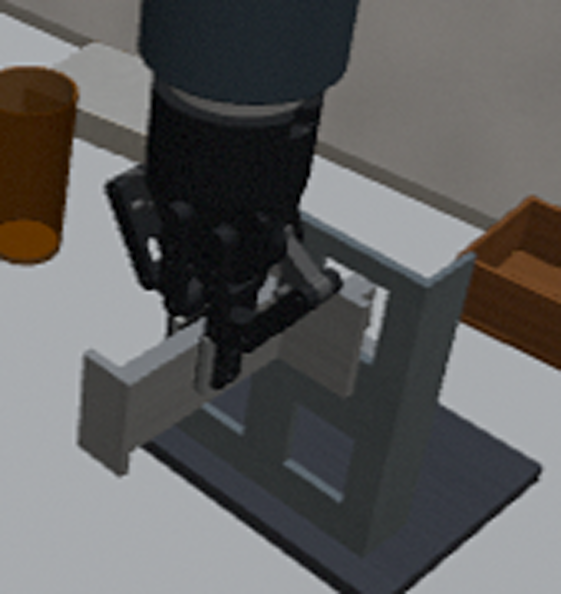

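```bash
python3 - <<'E'
from hand import *
c=read_camera('wrist');st=readout.state()
m,y=report(c,(171.3,133.8),(470.6,134.8),st)
a,b=corners(c,(25.5,122),(617.5,125),.15);p=(a+b)/2;d=a-b;print('panel front top mid',p,np.degrees(np.arctan2(-d[0],d[1])))
ux=np.array([.9976,-.0698,0]);print('gap along normal',(p-m)@ux,'lateral',(m-p)@np.array([.0698,.9976,0]), 'up from slots z', m[2]-.036-(p[2]-.038))
g=cv2.cvtColor(cv2.imread('pics/wrist4.png'),cv2.COLOR_BGR2GRAY)
for x in(60,320,580): print(x,[int(v) for v in g[90:140,x]])
E
```

```text
rear-top mid [ 0.6028 -0.1442  0.1802] in tool [ 0.0637  0.0005 -0.0461] yaw -3.9508864135581185 roll 0.03772610532617452
panel front top mid [ 0.6063 -0.1445  0.203 ] -4.046285847594407
gap along normal 0.00346435204559449 lateral 8.358654248907658e-05 up from slots z -0.02079862069193006
60 [49, 50, 49, 53, 51, 52, 54, 94, 105, 104, 104, 105, 106, 107, 107, 107, 106, 106, 105, 107, 106, 105, 108, 109, 109, 109, 109, 111, 112, 110, 110, 115, 166, 181, 183, 184, 183, 182, 183, 184, 183, 184, 183, 184, 183, 185, 184, 186, 183, 184]
320 [132, 135, 134, 134, 134, 135, 133, 132, 126, 108, 110, 110, 108, 108, 109, 110, 109, 109, 111, 111, 109, 107, 111, 108, 109, 109, 109, 110, 108, 108, 109, 109, 109, 108, 75, 75, 75, 77, 76, 73, 73, 80, 83, 83, 97, 131, 132, 130, 134, 133]
580 [42, 42, 42, 41, 44, 44, 43, 44, 39, 42, 72, 100, 100, 101, 98, 99, 99, 101, 98, 100, 100, 99, 100, 101, 102, 101, 99, 102, 102, 101, 101, 101, 100, 100, 104, 148, 188, 186, 186, 186, 188, 187, 189, 189, 190, 189, 188, 188, 188, 188]
```

The claws are in the slots: 3.5 mm gap to the face, 0 mm sideways, grip point 21 mm below the slots point. I close the gap by 2 mm and lower it.

```bash
python3 -m jog '[{"rotation":[0,0,0],"translation":[2,0,-4],"fingers":5},{"rotation":[0,0,0],"translation":[2,0,-8],"fingers":5},{"rotation":[0,0,0],"translation":[2,0,-12],"fingers":5},{"rotation":[0,0,0],"translation":[2,0,-15],"fingers":5},{"rotation":[0,0,0],"translation":[2,0,-15],"fingers":5}]'; python3 -m jog '[{"rotation":[0,0,0],"translation":[0,0,-3],"fingers":5},{"rotation":[0,0,0],"translation":[0,0,-6],"fingers":5},{"rotation":[0,0,0],"translation":[0,0,-8],"fingers":5},{"rotation":[0,0,0],"translation":[0,0,-8],"fingers":5}]'; python3 - <<'E'
from hand import *
c=read_camera('wrist');cv2.imwrite(f'pics/wrist5.png',c['pixels'][:,:,::-1])
print(readout.state()['ee_pos'],readout.state()['ft_force'])
E
```

```text
t: 6.35
ee_pos: [0.5411, -0.1394, 0.1189]
orientation: [[0.998, -0.066, -0.001], [-0.066, -0.998, 0.001], [-0.001, -0.001, -1.0]]
ft_force: [-0.1, -0.4, -2.2]
gripper_width: 0.0109
t: 6.85
ee_pos: [0.5414, -0.1394, 0.1112]
orientation: [[0.998, -0.066, 0.0], [-0.066, -0.998, 0.001], [0.0, -0.001, -1.0]]
ft_force: [0.0, -0.2, 1.7]
gripper_width: 0.011
[ 0.5414 -0.1395  0.1111] [-1.0545 -0.6383  1.6549]
```

View pics/wrist5.png

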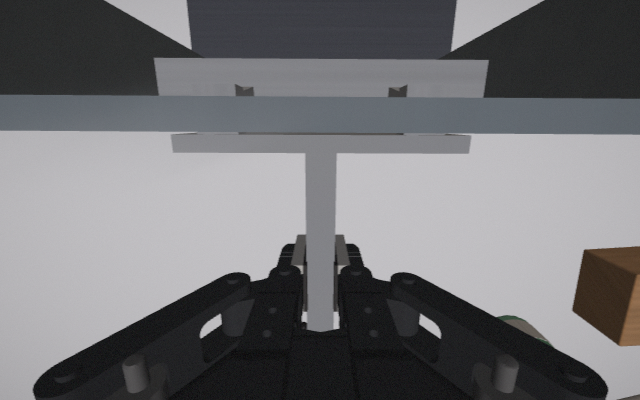

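The force rose by 4 N, so the teeth are pushing the lock bar. About 4 mm remain.

```bash
python3 -m jog '[{"rotation":[0,0,0],"translation":[0,0,-2],"fingers":5},{"rotation":[0,0,0],"translation":[0,0,-4],"fingers":5},{"rotation":[0,0,0],"translation":[0,0,-5],"fingers":5},{"rotation":[0,0,0],"translation":[0,0,-5],"fingers":5}]'; python3 - <<'E'
from hand import *
c=read_camera('wrist');cv2.imwrite(f'pics/wrist6.png',c['pixels'][:,:,::-1])
st=readout.state();print(st['ee_pos'],st['ft_force'],st['moment'])
c=read_camera('side');cv2.imwrite(f'pics/side6.png',c['pixels'][:,:,::-1])
i=cv2.imread('pics/side6.png')
cv2.imwrite('pics/s6z.png',cv2.resize(i[130:310,340:510],None,fx=3.3,fy=3.3,interpolation=cv2.INTER_CUBIC))
E
```

```text
t: 7.4
ee_pos: [0.5414, -0.1395, 0.1062]
orientation: [[0.998, -0.066, 0.0], [-0.066, -0.998, 0.001], [0.0, -0.001, -1.0]]
ft_force: [-1.4, -0.2, 2.7]
gripper_width: 0.0111
[ 0.5414 -0.1395  0.1062] [-1.0568 -0.5384  1.792 ] [ 0.0089  0.1241 -0.0156]
```

View pics/wrist6.png

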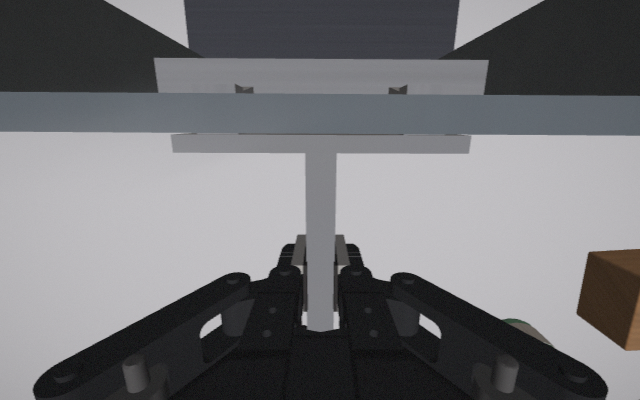

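View pics/s6z.png

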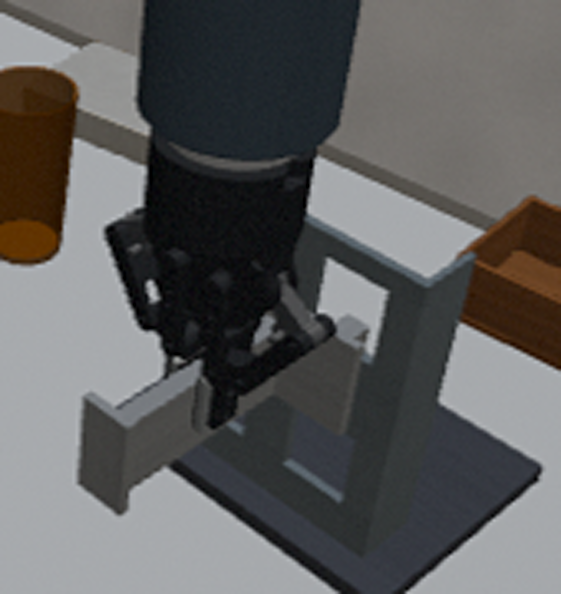

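The force still shows only lock friction, so the shanks are not seated yet. I press on in small steps until it rises.

```bash
python3 -m jog '[{"rotation":[0,0,0],"translation":[0,0,-1],"fingers":5},{"rotation":[0,0,0],"translation":[0,0,-2],"fingers":5},{"rotation":[0,0,0],"translation":[0,0,-2],"fingers":5}]'; python3 -m jog '[{"rotation":[0,0,0],"translation":[0,0,-1],"fingers":5},{"rotation":[0,0,0],"translation":[0,0,-2],"fingers":5},{"rotation":[0,0,0],"translation":[0,0,-2],"fingers":5}]'
```

```text
t: 7.88
ee_pos: [0.5418, -0.1397, 0.1049]
orientation: [[0.998, -0.066, 0.001], [-0.066, -0.998, 0.001], [0.001, -0.001, -1.0]]
ft_force: [-2.9, -0.0, 6.2]
gripper_width: 0.0114
t: 8.25
ee_pos: [0.5422, -0.1398, 0.1038]
orientation: [[0.998, -0.065, 0.003], [-0.065, -0.998, 0.0], [0.003, -0.001, -1.0]]
ft_force: [-2.5, 0.7, 5.9]
gripper_width: 0.0111
```

```bash
python3 - <<'E'
from hand import *
c=read_camera('wrist');cv2.imwrite(f'pics/wrist7.png',c['pixels'][:,:,::-1])
st=readout.state();print(st['ee_pos'],st['ft_force'])
i=cv2.imread('pics/wrist7.png');j=cv2.imread('pics/wrist6.png')
z=lambda a:cv2.resize(a[45:165,150:490],None,fx=2.3,fy=2.3,interpolation=cv2.INTER_CUBIC)
cv2.imwrite('pics/w7z.png',np.vstack([z(j),z(i)]))
for im in(j,i):
    g=cv2.cvtColor(im,cv2.COLOR_BGR2GRAY)
    print([int(v) for v in g[130:158,280]]); print([int(v) for v in g[144,166:180]],[int(v) for v in g[144,462:476]])
c=read_camera('side');cv2.imwrite(f'pics/side7.png',c['pixels'][:,:,::-1])
i=c['pixels'][:,:,::-1]
cv2.imwrite('pics/s7z.png',cv2.resize(i[190:300,355:490],None,fx=5,fy=5,interpolation=cv2.INTER_CUBIC))
E
```

```text
[ 0.5422 -0.1398  0.1038] [-3.1327  1.2011  8.4825]
[111, 110, 111, 101, 94, 133, 132, 131, 132, 132, 131, 132, 130, 133, 131, 132, 131, 132, 130, 131, 132, 131, 135, 176, 192, 191, 191, 193]
[185, 186, 184, 186, 185, 171, 149, 137, 135, 136, 134, 136, 136, 135] [130, 130, 129, 130, 129, 129, 130, 138, 170, 191, 192, 191, 190, 191]
[111, 110, 110, 113, 113, 110, 111, 113, 132, 132, 132, 133, 131, 133, 132, 131, 133, 131, 132, 132, 133, 131, 132, 133, 130, 135, 179, 193]
[186, 179, 154, 136, 135, 135, 137, 137, 135, 137, 136, 137, 136, 137] [129, 129, 130, 130, 131, 131, 128, 130, 131, 128, 157, 183, 192, 192]
```

View pics/w7z.png

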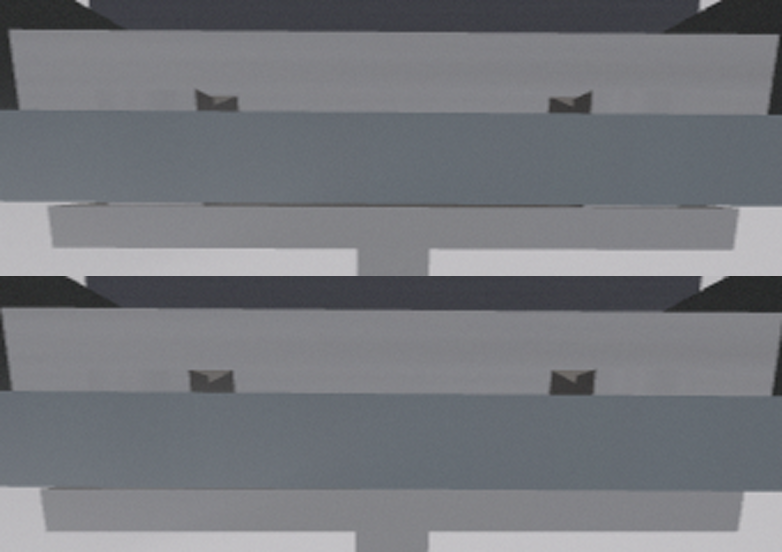

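View pics/s7z.png

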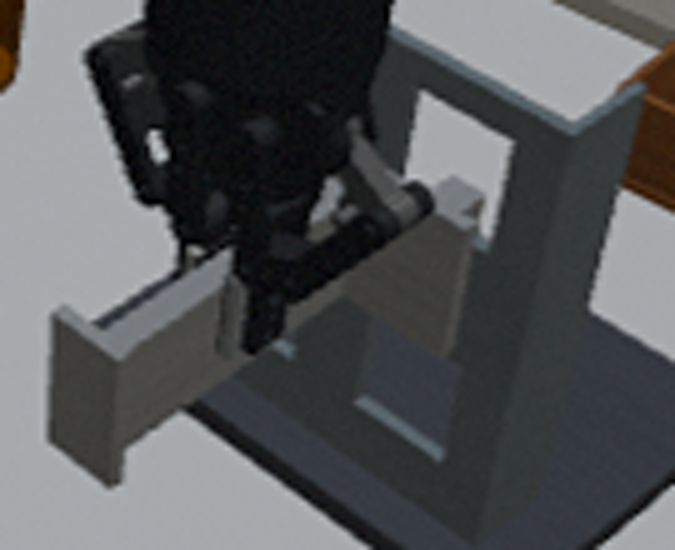

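```bash
cat >> hand.py <<'E'
def edge(g,row,lo,hi,lev):
    r=g[row].astype(float);out=[]
    for a,b in(lo,hi):
        s=r[a:b]-lev;i=np.where(np.diff(np.sign(s)))[0][0];out.append(a+i+s[i]/(s[i]-s[i+1]))
    return out
E
python3 - <<'E'
from hand import *
c=read_camera('wrist');st=readout.state();print(st['ee_pos'],st['ft_force'])
# old (wrist6) front edge row 152.6 ; new 155.6
for f,row,fr in(('wrist2',150,152),('wrist6',150,152.7),('wrist7',153,155.7)):
    g=cv2.cvtColor(cv2.imread(f'pics/{f}.png'),cv2.COLOR_BGR2GRAY)
    l,r=edge(g,row,(160,180),(460,480),160)
    a,b=corners(c,(l,fr),(r,fr+.6),.1);m=(a+b)/2
    print(f,l,r,'front-top mid in tool',st['orientation'].T@(m-st['ee_pos']),m)
E
```

```text
[ 0.5422 -0.1398  0.1038] [-3.1949  1.1069  7.223 ]
wrist2 172.4090909090909 469.1333333333333 front-top mid in tool [ 0.0578  0.0005 -0.0469] [ 0.5996 -0.1441  0.1509]
wrist6 172.15384615384616 468.85714285714283 front-top mid in tool [ 0.0575  0.0004 -0.047 ] [ 0.5994 -0.144   0.1509]
wrist7 169.4 470.6666666666667 front-top mid in tool [ 0.0567  0.0002 -0.0487] [ 0.5986 -0.1438  0.1527]
```

The plate top is at z≈0.152, the expected home height. Further pushing only pitches it in the grip, so it is seated. I release it and rise.

```bash
python3 -m jog '[{"rotation":[0,0,0],"translation":[0,0,1],"fingers":20},{"rotation":[0,0,0],"translation":[0,0,1],"fingers":35},{"rotation":[0,0,0],"translation":[0,0,1],"fingers":50},{"rotation":[0,0,0],"translation":[0,0,1],"fingers":60},{"rotation":[0,0,0],"translation":[0,0,1],"fingers":60}]'; python3 -m jog '[{"rotation":[0,0,0],"translation":[0,0,20],"fingers":60},{"rotation":[0,0,0],"translation":[-5,0,50],"fingers":60},{"rotation":[0,0,0],"translation":[-20,0,100],"fingers":60},{"rotation":[0,0,0],"translation":[-30,0,140],"fingers":60},{"rotation":[0,0,0],"translation":[-30,0,140],"fingers":60}]'; python3 - <<'E'
from hand import *
st=readout.state();print(st['ee_pos'],st['ft_force'])
for n in('wrist','side','top'):
    c=read_camera(n);cv2.imwrite(f'pics/{n}8.png',c['pixels'][:,:,::-1])
i=cv2.imread('pics/side8.png')
cv2.imwrite('pics/s8z.png',cv2.resize(i[170:300,355:500],None,fx=4.5,fy=4.5,interpolation=cv2.INTER_CUBIC))
E
```

```text
t: 9.02
ee_pos: [0.5422, -0.1398, 0.1047]
orientation: [[0.998, -0.066, 0.003], [-0.066, -0.998, 0.0], [0.003, -0.001, -1.0]]
ft_force: [0.4, -0.6, -0.7]
gripper_width: 0.0597
t: 9.65
ee_pos: [0.5135, -0.1402, 0.2488]
orientation: [[0.998, -0.065, 0.011], [-0.065, -0.998, -0.0], [0.011, -0.0, -1.0]]
ft_force: [0.7, 0.1, -1.2]
gripper_width: 0.0602
[ 0.5135 -0.1402  0.2488] [ 0.7435  0.1076 -1.2196]
```

View pics/wrist8.png

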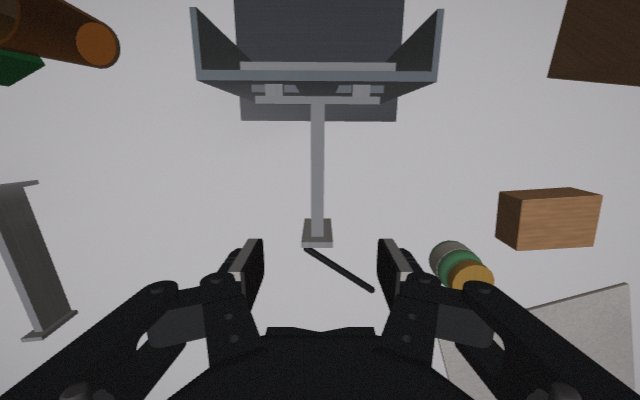

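View pics/s8z.png

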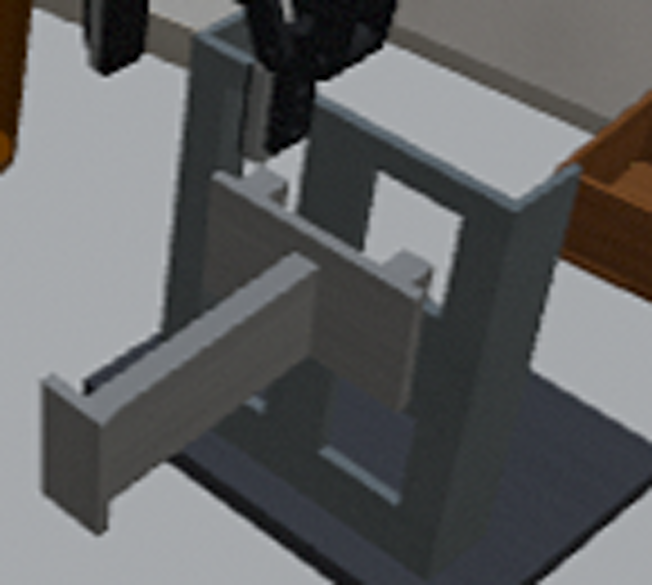

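View pics/top8.png

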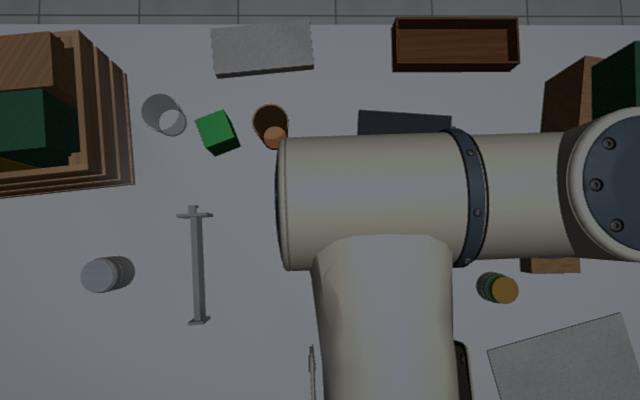

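```bash
python3 - <<'E'
from hand import *
i=cv2.imread('pics/wrist8.png')
cv2.imwrite('pics/w8z.png',cv2.resize(i[55:255,235:405],None,fx=3,fy=3,interpolation=cv2.INTER_CUBIC))
i=cv2.imread('pics/side8.png')
cv2.imwrite('pics/s8y.png',cv2.resize(i[200:295,360:460],None,fx=6,fy=6,interpolation=cv2.INTER_CUBIC))
E
```

```text
(no output)
```

View pics/w8z.png

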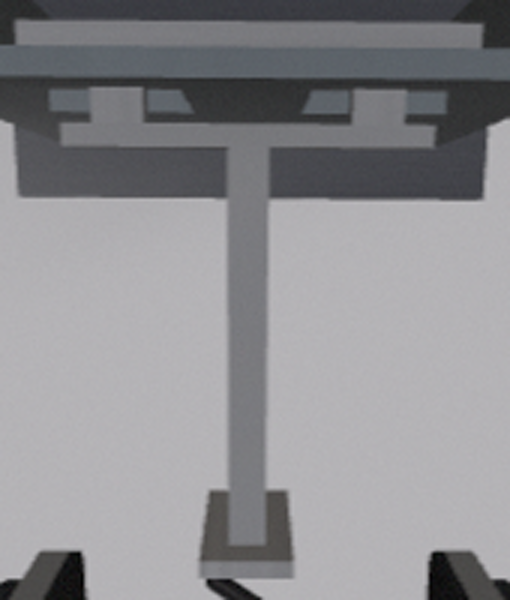

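View pics/s8y.png

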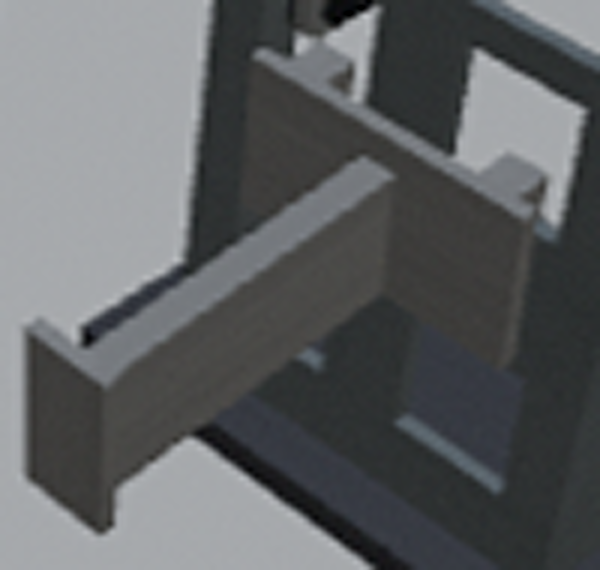

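```bash
python3 - <<'E'
from hand import *
w=read_camera('wrist');s=read_camera('side')
W=lambda p:un(p,3,(235,55));S=lambda p:un(p,6,(360,200))
P={}
for n,a,b in[('pfL',(61,147),(253,60)),('pfR',(434,148),(528,222)),('lipL',(200,578),(27,328)),('lipR',(293,578),(105,385))]:
    P[n]=tri(w,W(a),s,S(b));print(n,P[n],'side reproj',proj(s,P[n])-S(b))
m=(P['pfL']+P['pfR'])/2;l=(P['lipL']+P['lipR'])/2
d=m-l;print('len',np.linalg.norm(d),'pitch deg',np.degrees(np.arctan2(d[2],np.hypot(*d[:2]))),'yaw',np.degrees(np.arctan2(d[1],d[0])))
x=d/np.linalg.norm(d);up=np.array([0,0,1.]);up-=up@x*x;up/=np.linalg.norm(up)
g=m-74*x/1000-.036*up;ux=np.array([.9976,-.0698,0]);uy=np.array([.0698,.9976,0])
S0=np.array([.607,-.1446,.164]);r=g-S0;print('grip rel slots',r@ux,r@uy,r[2])
# known-width ranges
a,b=corners(w,W((61,147)),W((434,148)),.1);print('width-based front-top',(a+b)/2)
a,b=corners(w,W((0,78)),W((0,78)),.15) if 0 else (0,0)
E
```

```text
pfL [ 0.5978 -0.0951  0.1523] side reproj [-0.5814 -0.1852]
pfR [ 0.5918 -0.1932  0.1515] side reproj [-1.1187  0.0307]
lipL [ 0.4695 -0.1199  0.1437] side reproj [-0.2833 -0.1352]
lipR [ 0.4676 -0.1487  0.1437] side reproj [-0.2825 -0.107 ]
len 0.12692341816646113 pitch deg 3.7058584703662834 yaw -4.4662424515825005
grip rel slots -0.08373957014384237 0.00014937990291612798 -0.052794038818697486
width-based front-top [ 0.5944 -0.1428  0.1466]
```

It hangs with plate top at z≈0.152 (home) and about 3.7° of droop, which fits the slack in the mouths. The light band behind the panel top looks like the lock bar. I'll work out its travel from its rear-edge ends in the wrist views before and after pressing.

```bash
python3 - <<'E'
from hand import *
g={n:cv2.cvtColor(cv2.imread(f'pics/wrist{n}.png'),cv2.COLOR_BGR2GRAY) for n in(4,5,6,7,8)}
z=[cv2.resize(cv2.imread(f'pics/wrist{n}.png')[50:140,130:510],None,fx=2,fy=2,interpolation=cv2.INTER_CUBIC) for n in(4,6,8)]
cv2.imwrite('pics/bar.png',np.vstack(z))
c=read_camera('wrist');st=readout.state()
T=np.eye(4);T[:3,:3]=st['orientation'];T[:3,3]=st['ee_pos'];print(repr(np.linalg.inv(T)@c['world_from_camera']))
print(repr(st['orientation']),st['ee_pos'])
E
```

```text
array([[ 0.0002, -0.9645, -0.2639,  0.0669],
       [ 1.    ,  0.0002, -0.0001,  0.0002],
       [ 0.0002, -0.2639,  0.9645, -0.1434],
       [ 0.    ,  0.    ,  0.    ,  1.    ]])
array([[ 0.9978, -0.0656,  0.0001],
       [-0.0656, -0.9978,  0.0006],
       [ 0.0001, -0.0006, -1.    ]]) [ 0.5118 -0.1397  0.2434]
```

View pics/bar.png

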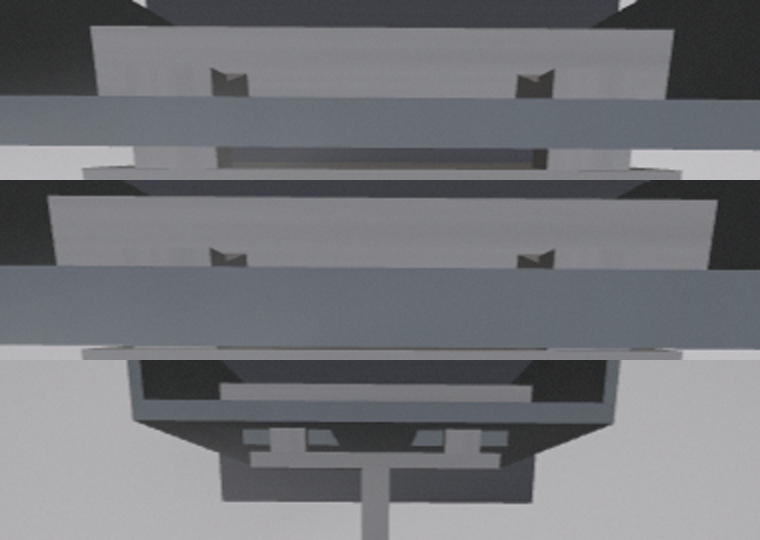

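The arm was still settling when wrist8 was taken, so my last triangulation used a camera pose about 5 mm off. I'll retake the picture with its own pose and redo both checks.

```bash
python3 - <<'E'
from hand import *
c=read_camera('wrist');print(readout.state()['ee_pos'],readout.state()['t']);cv2.imwrite('pics/wrist9.png',c['pixels'][:,:,::-1])
np.save('w9.npy',c['world_from_camera'])
i=cv2.imread('pics/wrist9.png')
cv2.imwrite('pics/w9z.png',cv2.resize(i[55:255,185:445],None,fx=3,fy=3,interpolation=cv2.INTER_CUBIC))
E
```

```text
[ 0.5119 -0.1397  0.2435] 10.0
```

View pics/w9z.png

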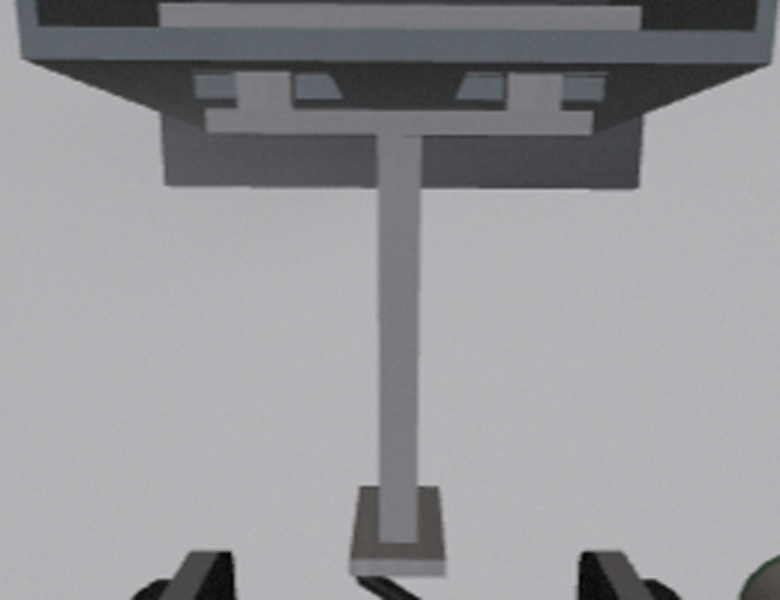

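```bash
python3 - <<'E'
from hand import *
from scipy.optimize import least_squares
K=read_camera('wrist')['camera_matrix'];s=read_camera('side')
X=np.array([[.0002,-.9645,-.2639,.0669],[1,.0002,-.0001,.0002],[.0002,-.2639,.9645,-.1434],[0,0,0,1]])
def cam(p,a=-.066):
    T=np.eye(4);q=np.sqrt(1-a*a);T[:3,:3]=[[q,a,0],[a,-q,0],[0,0,-1]];T[:3,3]=p
    return dict(camera_matrix=K,world_from_camera=T@X)
c4=cam([.5396,-.1394,.1341]);c6=cam([.5414,-.1395,.1062]);c9=dict(camera_matrix=K,world_from_camera=np.load('w9.npy'))
B=lambda p:un(p,2,(130,50));W=lambda p:un(p,3,(185,55));S=lambda p:un(p,6,(360,200))
obs=[(c4,B((91,27)),B((674,30)),0),(c6,B((48,16)),B((717,20)),1),(c9,W((159,3)),W((640,6)),2)]
ux=np.array([.9976,-.0698,0]);uy=np.array([.0698,.9976,0]);S0=np.array([.607,-.1446,0])
def res(v):
    d,l,w=v[:3];r=[]
    for c,a,b,k in obs:
        m=S0+ux*d+uy*l+np.array([0,0,v[3+k]])
        r+=list(proj(c,m+uy*w/2)-a)+list(proj(c,m-uy*w/2)-b)
    return r
o=least_squares(res,[.03,0,.13,.14,.13,.13]);print('bar d,l,w,z before, pressed, now',o.x,'rms px',np.sqrt(np.mean(np.square(o.fun))))
a,b=corners(c9,W((22,59)),W((771,64)),.15);print('panel top',(a+b)/2)
P={}
for n,p,q in[('pfL',(206,132),(253,60)),('pfR',(592,134),(528,222)),('lipL',(350,575),(27,328)),('lipR',(445,575),(105,385))]:
    P[n]=tri(c9,W(p),s,S(q));print(n,P[n],proj(s,P[n])-S(q))
m=(P['pfL']+P['pfR'])/2;l=(P['lipL']+P['lipR'])/2
d=m-l;print('len',np.linalg.norm(d),'pitch',np.degrees(np.arctan2(d[2],np.hypot(*d[:2]))),'yaw',np.degrees(np.arctan2(d[1],d[0])))
x=d/np.linalg.norm(d);up=np.array([0,0,1.])-x[2]*x;up/=np.linalg.norm(up)
g=m-.074*x-.036*up;r=g-S0;print('grip rel slots',r@ux,r@uy,r[2]-.164)
E
```

```text
bar d,l,w,z before, pressed, now [0.026  0.0002 0.1336 0.1352 0.1254 0.1271] rms px 0.32158814553714443
panel top [ 0.6069 -0.1442  0.2025]
pfL [ 0.6014 -0.0934  0.1492] [-0.2765 -0.0864]
pfR [ 0.594  -0.1941  0.1508] [-0.0012  0.0001]
lipL [ 0.47   -0.1199  0.1431] [-0.0933 -0.0443]
lipR [ 0.4681 -0.149   0.1433] [0.0735 0.0275]
len 0.1291684119002589 pitch 3.0162339493249064 yaw -4.128021436727842
grip rel slots -0.08134310837517182 0.00037285553396319577 -0.053846335323468525
```

Everything checks out. The lock bar is down about 8–10 mm, and the grip point relative to the slots is (-81, 0, -54) mm with about 3° of droop. The long arm's pixels match the first top view, and the gripper is clear. I'm handing it in.

```bash
python3 - <<'E'
from workcell import order, readout
s=readout.state();print(s['t'],s['ft_force'],abs(s['joint_vel']).max())
print(order.job_done())
E
```

```text
10.1 [0.27147671 0.29010336 0.28014019] 0.006292130106309002
the job is handed in; nothing more can be done
None
```

I hooked the short arm's two claws into the upper slots from the front, pressed it home, let go and handed the job in at 10.1 s. No verdict is reported, so the results below are my own last measurements:

| Check | Measured | Allowed |
|---|---|---|
| Grip point in front of the slots point | 81 mm | 68 to 95 mm |
| Grip point sideways | about 0 mm | within 18 mm |
| Grip point below the slots point | 54 mm | 41 to 60 mm |
| Tilt (free end drooping) | about 3° | 0.17 rad (9.7°) |
| Squareness to the panel | within 0.5° | 0.2 rad (11.5°) |
| Lock bar pushed down | about 8 mm after release | more than 6 mm |

- **Robot and long arm:** the gripper was well clear, with about zero force on the tool. The long arm was in the same place in the top view.
- **Lock bar:** I estimated its travel from its edge in the wrist pictures. It read 9.8 mm while I was pressing and 8.1 mm after release. I put the difference down to about 1 mm of picture noise, since the bar should stay where it is pushed.
- **Faulty check:** my first check after release used a camera pose about 5 mm off, because the robot was still settling. I retook the picture, and the table values come from that one.
- **Length mismatch:** the bar measured 129 mm from plate to lip in the last check, against the 135 mm given. The corner readings are therefore a few millimetres rough, but still inside the limits.

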